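Set the sliding magnifier over the ring

TASK

The sliding magnifier is parked at the right-hand end of its notched rail. Squeeze its release lever towards the grip post, slide the frame along the rail while keeping the lever squeezed until the lens stands over the ring on its pad, then let the lever go and see that its tooth drops fully into the notch there. Work gently: never force the frame while the tooth is caught in the rail, and do not disturb the two stone jars.

Things in the scene. Friction and masses are not known exactly. Their poses are not given: they have to be found in the camera images.
- handle (a point): Middle of the handle on the sliding frame, 100 mm above the desk, between the fixed grip post and the release lever, two upright plates square to the rail. Over both 54 mm at rest, 35 mm fully squeezed; only the lever gives. They stand free down to 55 mm above the desk. Axes: +y along the rail away from the parking end (post towards lever), +z up, +x away from the lens.
- post (a point): Outer face of the fixed grip post (black plate, 30 mm wide, 10 mm thick, top 120 mm above the desk), 100 mm up, 27.5 mm from handle on its -y side.
- tab (a point): Outer face of the release lever's upright steel plate (24 mm wide, 8 mm thick, top 117 mm above the desk), 100 mm up, 26.5 mm from handle on its +y side when at rest; squeezing moves it up to 19 mm towards the post.
- lens (a point): Centre of the round lens (64 mm over its black rim, 70 mm above the desk) on an arm of the frame, 110 mm from the rail's middle on its -x side. Axes as for handle. Moves with the frame.
- ring (a point): The ring standing on its small black pad (46 x 40 mm, fixed) beside the rail; point in the ring, 26 mm above the desk. The pad and the two jars take the three places beside the rail, 50 mm apart, in any order; each place has a notch in the rail.
- rail: Fixed slide rail, 340 mm long along its y axis, 76 mm wide, 36 mm high at its end blocks; origin under its middle, at desk height.
- strip (a point): Nominal middle of the steel strip with the notches, inside the rail under the frame. The strip was clamped by eye: its notches sit up to 11 mm to either side of where the lens is exactly over a place, which cannot be read and must be felt. The tooth is 8 mm long along the rail, each notch 11 mm long and 5 mm deep, the parking bay 38 mm long; between them the strip is plain and the tooth rides on top.
- frame (a joint): Sliding of the frame along the rail (m): about 0 when parked, grows along the rail's +y away from the parking end; travel -0.012 to 0.170. Slides with about 5 N of friction, about 7 N with the tooth riding on the strip; a push of 10 to 15 N that does not move it means that the tooth has met a wall of a notch.
- lever (a joint): Turning of the release lever (rad), pivot 21 mm above the desk: 0 = released, tooth fully down in a notch or in the parking bay; about 0.14 with the tooth riding on the plain strip; tooth clear of it above 0.16; hard stop 0.24. The spring needs about 1.5 N at the handle to start and about 5 N fully squeezed, and returns the lever by itself.
- jar_1 (a point): Closed glass stone jar with a black lid, 39 mm across, 43 mm high, loose, standing in one of the places; point at its centre.
- jar_2 (a point): A second jar like it.

How it is judged:
On the way, in this order (a step that is already met when the one before it is completed fails the run):
1. the release lever is squeezed (value of joint lever above 0.15 rad), for 0.1 s.
2. the lens is brought over the ring (horizontal distance between lens and ring below 0.02 m), for 0.2 s.
At the end, for the whole second after the job is handed in: The lens centre is within 20 mm (seen from above) of the ring, the lever is back within 0.04 rad of released, so that the tooth is down in the notch, and the frame is at rest (horizontal distance between lens and ring below 0.02 m and value of joint lever below 0.04 rad and velocity of joint frame between -0.01 and 0.01 m/s); the robot touches nothing.
It fails at once if the tooth is forced against the notched strip with more than 25 N (contact force between rack and anything else above 25 N).
It fails at once if a stone jar is moved by more than 15 mm (distance of any of jar_1, jar_2 from where it was at the start of the episode above 0.015 m).
It also fails if it takes over 58 s, if anything falls off the work surface, if the arm or the gripper's body presses on something with over 40 N, if the wrist force passes 120 N, or if a joint passes its speed limit or range.

ROBOT

A 7-joint arm with a two-finger parallel gripper is mounted at the origin on a cart in front of the work surface, level with it; the furniture and walls round the work are solid. World frame = base frame: x ahead of the robot, y to its left, z up, the work surface at z = 0. Lengths are in m, angles in rad, forces in N, time in s.
With the tool pointing down it reaches from about 0.425 to 0.925 m from the base axis. Payload 6.8 kg.
Tool frame: the origin (TCP) lies on the front face of the gripper's body, between the roots of the fingers; the fingertips stand 73 mm ahead of it and the grasp point (between the pads) lies 54 mm ahead of it (env.nose_length is the distance from the TCP to the fingertips, in m); z points along the fingers, y is the line along which they close (so a half turn about z gives the same grasp; the last joint's range is limited). The gripper opens to 85 mm and grips with 20 to 120 N. Pads are 22 mm wide; open, the fingers measure 114 mm over their backs; the gripper's body (76 mm by 85 mm) begins 54 mm behind the grasp point. The pads swing forward as they close: fully open they stand 13 mm farther back than shut.
Start: joints at [1.193, 0.477, 0.022, 1.555, -0.011, 1.109, -0.083], TCP at [0.18, -0.651, 0.304] pointing down, gripper open.
Joint ranges: [-2.96, 2.96], [-0.34, 2.1], [-1.41, 1.46], [0.24, 2.44], [-1.37, 4.51], [0.17, 1.92], [-2.96, 2.96]. Speed limits (rad/s): [2.39, 2.39, 3.14, 3.14, 3.14, 3.14, 3.14].

INTERFACE

Orientations are given as a unit quaternion [w, x, y, z].
In Python, from cell import env, kin, camera, calibration, job gives the robot as it stands. The module is installed in compiled form; this text tells all that it offers. Calls block until the motion is done:
- env.reach(position, orientation): joint-space move of the TCP to a pose.
- env.movel(position, velocity=0.15, rot=None, stop_force=None): straight line of the TCP; rot=None keeps the orientation; velocity is the mean speed in m/s. With stop_force (N) it stops when the force on the tool has changed by that much, and returns True; else False.
- env.goto_joints(angles): joint-space move.
- env.grip(opening, f_grip=None): finger opening in m; f_grip is the grip in N (None keeps the last); returns when the fingers have stopped.
- env.dwell(seconds).
- kin.inverse_kinematics(position, orientation): joint angles nearest the present ones, or None.
- env.get_state(): the state.
- camera(name): name is "scene" or "top" or "wrist"; returns (picture, depth): 420x560x3 uint8, blue, green, red; 420x560 float32, m along the optical axis (not along the pixel's ray), 0 where there is no reading.
- calibration(name): a dict with "fx", "fy", "cx", "cy" (pixels), "rvec" (rotation vector, rad) and "tvec" (3), from world to camera coordinates, as OpenCV has them. Camera axes: x right, y down, z forward; pixel columns grow to the right and rows downward; lengths in m; the calibration is good to about 2 mm. A picture is of the moment at which its call begins: read the wrist's pose just before it. calibration takes no time and is no camera call; for the wrist camera it gives the pose at the moment of the call.
A pose or a line that the arm cannot do raises env.PlanningError and nothing moves.
- job.job_done(): hands the job in; it is judged then, once.
The state is a dict: "time": time; "qpos": joint angles; "joint_velocities": joint speeds; "joint_torque": joint torques, N m; "tcp_pos": TCP position; "orientation": TCP orientation; "force": force on the tool from outside, world axes, zero at the start; "torque": the same for the moment, N m; "opening": finger opening in m; "gripper_force": force on a finger pad.
Only numpy, scipy, OpenCV 4.12 (cv2) and the standard library are available. Lean on these libraries where they do the work, as an engineer would, in place of code of your own. Each camera call takes 0.05 s, during which the arm holds its last target. There are 200 camera calls.

## Working session

There is one attempt and no reset: what is moved stays moved. The work goes in short steps, each a Python script; the robot and the scene stay as the last script left them, time stands still between calls to the robot, and variables do not carry over. Pictures are saved under pics/ and viewed, at most 10 in all, crops included, and the job is handed in when it is done.

```bash
mkdir -p pics; cat > h.py <<'E'
import numpy as np, cv2
from cell import env, kin, camera, calibration, job
def world(cal,u,v,d):
    R,_=cv2.Rodrigues(np.array(cal["rvec"],float)); p=np.array([(u-cal["cx"])/cal["fx"]*d,(v-cal["cy"])/cal["fy"]*d,d])
    return R.T@(p-np.array(cal["tvec"]).ravel())
def onplane(cal,u,v,z):
    R,_=cv2.Rodrigues(np.array(cal["rvec"],float)); t=np.array(cal["tvec"]).ravel()
    o=-R.T@t; r=R.T@np.array([(u-cal["cx"])/cal["fx"],(v-cal["cy"])/cal["fy"],1]); return o+r*(z-o[2])/r[2]
E
python3 - <<'E'
from h import *
for n in ("top","scene"):
    p,d=camera(n); cv2.imwrite(f"pics/{n}0.png",p); np.save(f"pics/{n}0.npy",d)
    c=calibration(n); print(n,c)
s=env.get_state(); print(s["time"],s["tcp_pos"],s["orientation"],s["force"])
E
```

```text
top {'fx': 473.10628202017176, 'fy': 473.10628202017176, 'cx': 283.39801710690057, 'cy': 210.3699504803537, 'rvec': array([ 2.17581122, -2.14569335,  0.18903455]), 'tvec': array([-0.0936498 ,  0.53337446,  0.87001097])}
scene {'fx': 389.77314045304183, 'fy': 389.77314045304183, 'cx': 282.39432116403515, 'cy': 210.83442583118781, 'rvec': array([ 1.32857937, -2.33925159,  0.82757163]), 'tvec': array([0.23335456, 0.43120497, 0.63400894])}
0.1 [ 0.17981147 -0.65018421  0.30299598] [-8.14904858e-04  9.90910597e-01  1.34519470e-01 -1.91602891e-04] [ 0.26057659  0.89596446 -0.12596731]
```

View pics/top0.png

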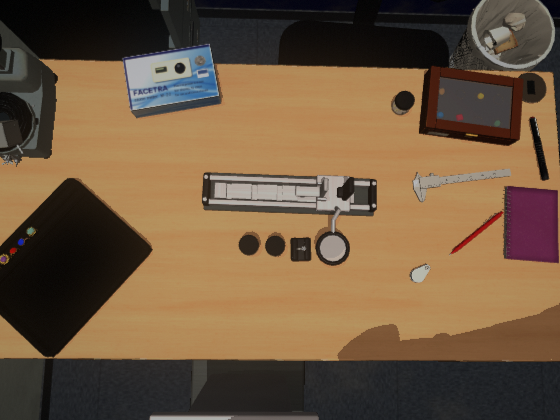

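View pics/scene0.png

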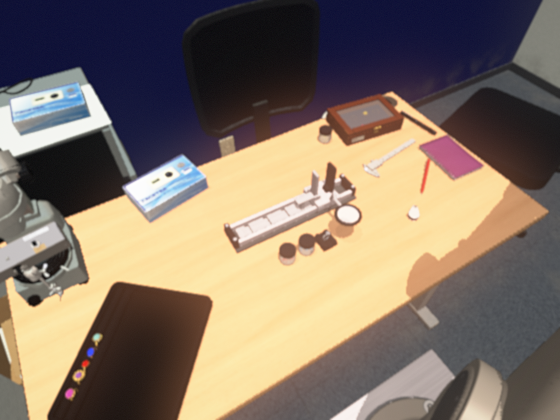

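The top view shows the rail from (207,190) to (375,197), the lens at (333,248), and the pad at (301,249). The jars are at (275,245) and (249,244), so the ring is in the first place. I'll enlarge this area.

```bash
python3 - <<'E'
from h import *
p=cv2.imread("pics/top0.png"); cv2.imwrite("pics/crop1.png",cv2.resize(p[165:270,195:390],None,fx=4,fy=4,interpolation=cv2.INTER_CUBIC))
d=np.load("pics/top0.npy");c=calibration("top")
# tall points: plate tops
v,u=np.mgrid[165:270,195:390]
P=np.array([world(c,a,b,d[b,a]) for a,b in zip(u.ravel(),v.ravel())])
m=P[:,2]>0.1; 
for q,uu,vv in zip(P[m],u.ravel()[m],v.ravel()[m]): print(uu,vv,q.round(3)) if (uu+vv)%4==0 else None
E
```

```text
351 177 [ 0.585 -0.204  0.118]
326 178 [ 0.583 -0.159  0.118]
350 178 [ 0.583 -0.201  0.121]
325 179 [ 0.581 -0.157  0.118]
349 179 [ 0.581 -0.2    0.12 ]
353 179 [ 0.581 -0.207  0.12 ]
324 180 [ 0.579 -0.156  0.116]
344 180 [ 0.404 -0.059  0.94 ]
348 180 [ 0.581 -0.199  0.112]
352 180 [ 0.58  -0.206  0.117]
323 181 [ 0.58  -0.155  0.106]
327 181 [ 0.578 -0.161  0.116]
351 181 [ 0.577 -0.203  0.123]
326 182 [ 0.576 -0.159  0.116]
350 182 [ 0.575 -0.201  0.122]
325 183 [ 0.574 -0.158  0.114]
349 183 [ 0.575 -0.2    0.116]
353 183 [ 0.575 -0.207  0.117]
324 184 [ 0.573 -0.156  0.114]
348 184 [ 0.573 -0.199  0.114]
352 184 [ 0.572 -0.205  0.119]
323 185 [ 0.572 -0.155  0.109]
327 185 [ 0.57  -0.161  0.117]
347 185 [ 0.573 -0.199  0.105]
351 185 [ 0.57  -0.203  0.122]
355 185 [ 0.404 -0.059  0.94 ]
326 186 [ 0.569 -0.159  0.116]
350 186 [ 0.569 -0.202  0.119]
325 187 [ 0.567 -0.158  0.115]
349 187 [ 0.567 -0.2    0.118]
353 187 [ 0.567 -0.207  0.12 ]
324 188 [ 0.565 -0.156  0.116]
348 188 [ 0.566 -0.199  0.114]
352 188 [ 0.566 -0.206  0.116]
323 189 [ 0.564 -0.154  0.111]
327 189 [ 0.563
[... 152 characters left out ...]
561 -0.201  0.12 ]
325 191 [ 0.56  -0.158  0.111]
349 191 [ 0.56  -0.2    0.118]
353 191 [ 0.559 -0.206  0.122]
324 192 [ 0.561 -0.157  0.1  ]
348 192 [ 0.559 -0.199  0.112]
352 192 [ 0.558 -0.205  0.12 ]
347 193 [ 0.559 -0.199  0.102]
351 193 [ 0.557 -0.204  0.117]
350 194 [ 0.556 -0.203  0.11 ]
266 202 [ 0.404 -0.059  0.94 ]
273 207 [ 0.404 -0.059  0.94 ]
226 210 [ 0.404 -0.059  0.94 ]
321 211 [ 0.404 -0.059  0.94 ]
224 212 [ 0.404 -0.059  0.94 ]
225 215 [ 0.404 -0.059  0.94 ]
351 225 [ 0.404 -0.059  0.94 ]
378 234 [ 0.404 -0.059  0.94 ]
371 245 [ 0.404 -0.059  0.94 ]
266 246 [ 0.404 -0.059  0.94 ]
204 260 [ 0.404 -0.059  0.94 ]
303 261 [ 0.404 -0.059  0.94 ]
242 262 [ 0.404 -0.059  0.94 ]
```

View pics/crop1.png

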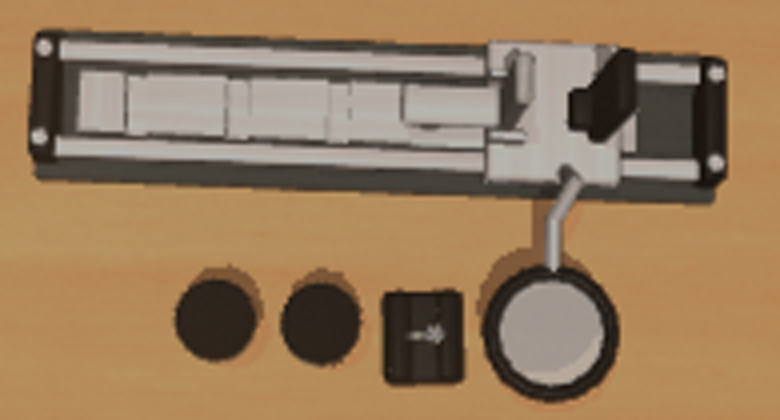

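The crop shows the rail's four corner screws at (44,47), (39,136), (716,73) and (714,162), the lens centre at (551,332), the ring at (428,335) and the pad centre at (424,337). The lever top is at about u=325 in the full image and the post top at about u=351.

```bash
python3 - <<'E'
from h import *
c=calibration("top"); g=lambda x,y,z: onplane(c,195+(x-1.5)/4,165+(y-1.5)/4,z)
s=[g(*q,.036) for q in((44,47),(39,136),(716,73),(714,162))]
a=(s[0]+s[1])/2; b=(s[2]+s[3])/2; yd=(a-b)[:2]; L=np.linalg.norm(yd); yd/=L; xd=np.array([yd[1],-yd[0]])
mid=((a+b)/2)[:2]; print("rail",mid,"len",L,"yd",yd,"xd",xd, "yaw",np.degrees(np.arctan2(-yd[0],yd[1])))
for n,q in dict(lens=(551,332,.07),ring=(428,335,.026),pad=(424,337,.012),j1=(320,324,.043),j2=(216,320,.043)).items():
    P=g(*q); r=P[:2]-mid; print(n,P.round(4),"rail xy",(r@xd).round(4),(r@yd).round(4))
d=np.load("pics/top0.npy"); v,u=np.mgrid[170:200,315:362]
P=np.array([world(c,i,j,d[j,i]) for i,j in zip(u.ravel(),v.ravel())]); P=P[(P[:,2]>.11)&(P[:,2]<.13)]
r=(P[:,:2]-mid); X=r@xd;Y=r@yd
for m in (P[:,1]>-.18,P[:,1]<-.18): print("plate x",np.percentile(X[m],[1,50,99]),"y",np.percentile(Y[m],[1,50,99]))
E
```

```text
rail [ 0.57396545 -0.09790959] len 0.327765281362591 yd [0.02160307 0.99976663] xd [ 0.99976663 -0.02160307] yaw -1.2378608238581383
lens [ 0.4623 -0.1765  0.07  ] rail xy -0.1099 -0.0809
ring [ 0.463  -0.1227  0.026 ] rail xy -0.1104 -0.0272
pad [ 0.4629 -0.1217  0.012 ] rail xy -0.1105 -0.0262
j1 [ 0.4664 -0.0703  0.043 ] rail xy -0.1081 0.0253
j2 [ 0.4676 -0.0211  0.043 ] rail xy -0.108 0.0745
plate x [-0.01235162 -0.00190684  0.01105179] y [-0.06355455 -0.060398   -0.05671166]
plate x [-0.01535508 -0.00120194  0.01392098] y [-0.10943618 -0.10491796 -0.10058986]
```

```bash
cat >> h.py <<'E'
mid=np.array([0.57397,-0.09791]); yd=np.array([0.0216,0.99977]); xd=np.array([yd[1],-yd[0]])
a=-0.0216; Q=np.array([0,np.cos(a/2),np.sin(a/2),0])
def P(y,z,x=0.): return np.r_[mid+xd*x+yd*y,z]
def st(m=""):
    s=env.get_state(); r=np.array(s["tcp_pos"][:2])-mid
    print(m,"t%.1f"%s["time"],"x %.4f y %.4f z %.4f"%(r@xd,r@yd,s["tcp_pos"][2]),"Fy %.1f F"%(np.array(s["force"][:2])@yd),np.round(s["force"],1),"op %.4f gf %.1f"%(s["opening"],s["gripper_force"])); return s
def snap(n,name,box=None,k=4):
    p,d=camera(n)
    if box: p=cv2.resize(p[box[1]:box[3],box[0]:box[2]],None,fx=k,fy=k,interpolation=cv2.INTER_CUBIC)
    cv2.imwrite(f"pics/{name}.png",p); return d
def plates(q=(170,200,255,365)):
    c=calibration("top"); p,d=camera("top"); v,u=np.mgrid[q[0]:q[1],q[2]:q[3]]
    W=np.array([world(c,i,j,d[j,i]) for i,j in zip(u.ravel(),v.ravel())]); return W[(W[:,2]>.11)&(W[:,2]<.13)]
E
python3 - <<'E'
from h import *
env.reach(P(-0.091,0.24),Q); st("above")
env.movel(P(-0.091,0.147),velocity=0.1,stop_force=8); st("down")
for o in (0.070,0.060,0.050,0.043,0.037):
    env.grip(o,20); st(o)
snap("wrist","w1"); snap("scene","s1",(200,120,400,270),4)
E
```

```text
above t2.3 x -0.0002 y -0.0923 z 0.2401 Fy 0.1 F [-0.8  0.1 -0.3] op 0.0854 gf 0.0
down t3.4 x 0.0005 y -0.0911 z 0.1477 Fy 0.2 F [0.4 0.2 0.1] op 0.0853 gf 0.0
0.07 t3.7 x 0.0002 y -0.0911 z 0.1474 Fy -0.2 F [ 0.3 -0.2 -1.2] op 0.0702 gf 0.0
0.06 t3.9 x 0.0002 y -0.0902 z 0.1472 Fy 1.6 F [-0.1  1.6  2. ] op 0.0603 gf 1.4
0.05 t4.2 x 0.0003 y -0.0904 z 0.1473 Fy 4.4 F [-0.1  4.4  4.5] op 0.0499 gf 2.3
0.043 t4.5 x 0.0003 y -0.0909 z 0.1473 Fy 4.7 F [0.1 4.7 5.2] op 0.0431 gf 3.3
0.037 t4.7 x 0.0004 y -0.0920 z 0.1476 Fy 1.4 F [-0.6  1.4  6.6] op 0.0389 gf 20.8
```

View pics/s1.png

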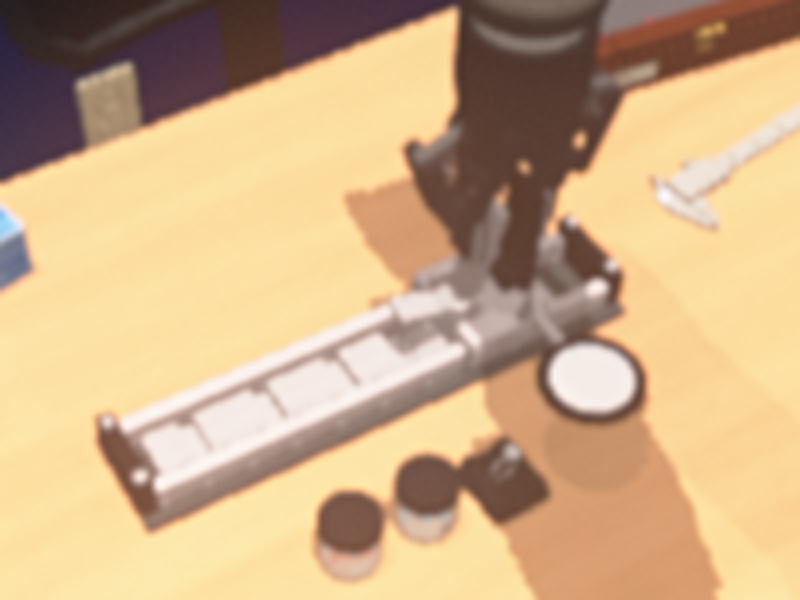

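View pics/w1.png

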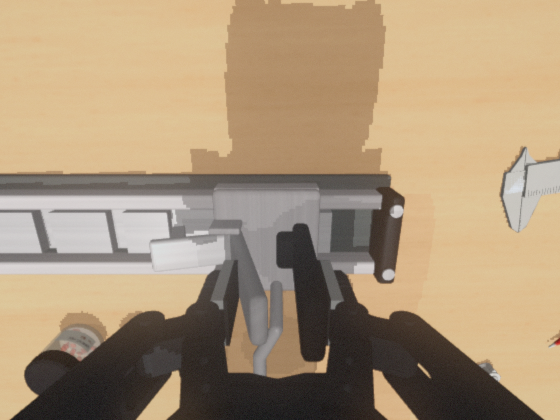

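The lever is squeezed against its stop. Both pads are in contact at 39 mm and about 20 N, and the frame has hardly moved. Next I slide to about 15 mm short of the ring, release, then feel forward for the notch.

```bash
python3 - <<'E'
from h import *
env.grip(0.035,20); st("hold")
print(env.movel(P(-0.050,0.147),velocity=0.03,stop_force=14)); s=st("slid")
env.dwell(0.3)
env.grip(0.062,20); st("open")
W=plates((165,205,255,365)); print(len(W))
snap("top","t2",(195,165,390,270)); snap("wrist","w2")
E
```

```text
hold t5.0 x 0.0004 y -0.0920 z 0.1476 Fy 1.8 F [-0.6  1.8  7.4] op 0.0390 gf 20.8
False
slid t6.5 x 0.0004 y -0.0530 z 0.1476 Fy -3.5 F [-0.  -3.5  6.2] op 0.0385 gf 24.2
open t7.2 x -0.0005 y -0.0503 z 0.1465 Fy 1.0 F [-0.3  1.1 -0. ] op 0.0619 gf 0.0
30
```

View pics/w2.png

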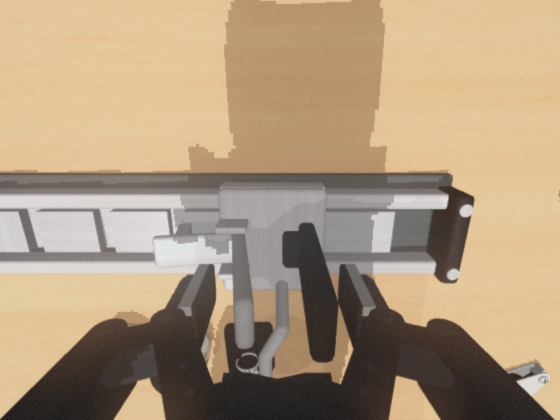

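The fingers are clear of both plates and the lever is half-way, with the tooth riding on the strip. Now I push the post gently until the tooth meets the notch wall.

```bash
python3 - <<'E'
from h import *
y=-0.050
while y<0.002:
    y+=0.004
    hit=env.movel(P(y,0.147),velocity=0.012,stop_force=11); s=st("%.3f %s"%(y,hit))
    if hit or abs(s["force"][1])>12.5: break
snap("wrist","w3")
E
```

```text
-0.046 False t7.8 x 0.0000 y -0.0459 z 0.1471 Fy -0.4 F [-0.1 -0.4  0.4] op 0.0619 gf 0.0
-0.042 False t8.3 x -0.0000 y -0.0423 z 0.1470 Fy -1.3 F [ 0.2 -1.3 -1. ] op 0.0620 gf 0.9
-0.038 False t8.8 x -0.0000 y -0.0409 z 0.1469 Fy -9.2 F [ 1.1 -9.3 -2.9] op 0.0617 gf 4.2
-0.034 False t9.2 x -0.0000 y -0.0349 z 0.1470 Fy -5.3 F [ 1.3 -5.4 -0.9] op 0.0618 gf 2.5
-0.030 False t9.7 x -0.0000 y -0.0335 z 0.1469 Fy -13.3 F [  2.6 -13.4  -4.2] op 0.0616 gf 6.0
```

View pics/w3.png

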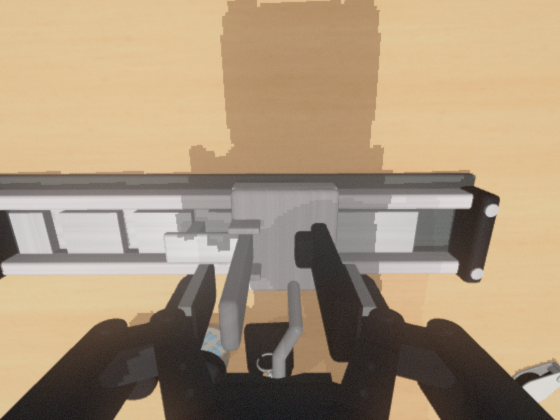

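The lever now looks upright, with a gap to the post of about 95 px against 80 before. The push stopped at 13 N, so the tooth seems to have dropped. I'll back off, rise and verify from above.

```bash
python3 - <<'E'
from h import *
env.movel(P(-0.037,0.147),velocity=0.02); env.grip(0.085); st("clear")
env.movel(P(-0.037,0.26),velocity=0.12); env.reach(P(-0.20,0.30,-0.25),Q); st("away")
snap("top","t3",(195,165,390,270))
W=plates((165,205,255,365)); r=W[:,:2]-mid; X=r@xd; Y=r@yd
print(np.unique(Y.round(3),return_counts=True), np.percentile(Y,[0,100]))
k=(Y<np.mean(Y)); print("post",np.percentile(Y[k],[1,50,99]),"lever",np.percentile(Y[~k],[1,50,99]))
E
```

```text
clear t10.6 x 0.0000 y -0.0369 z 0.1470 Fy -0.5 F [ 0.6 -0.6 -0.7] op 0.0850 gf 0.0
away t12.9 x -0.2488 y -0.1995 z 0.3000 Fy 0.8 F [0.6 0.8 0.4] op 0.0854 gf 0.0
(array([-0.064, -0.063, -0.061, -0.06 , -0.059, -0.058, -0.057, -0.056,
       -0.055, -0.054, -0.017, -0.016, -0.015, -0.014, -0.013, -0.012,
       -0.011, -0.01 ]), array([ 1, 14, 16,  3, 16,  5, 12, 14,  4, 15, 10,  1, 12,  3, 12,  7,  7,
       11])) [-0.0636337  -0.00961916]
post [-0.06339095 -0.05830894 -0.05376359] lever [-0.01700534 -0.01311061 -0.00963927]
```

View pics/t3.png

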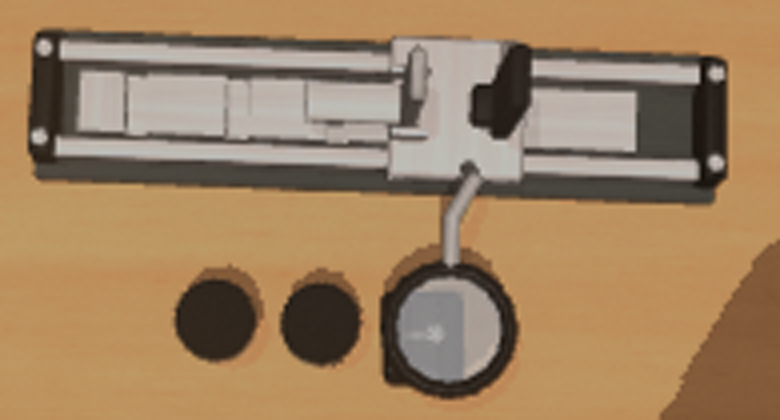

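The picture shows the lens at (451,330) over the pad. By the measured travel it is about 8 mm from the ring. The lever-to-post gap is 45 mm, the same as at the start, so the tooth is down. The jars, at (216,320) and (320,324), have not moved.

```bash
python3 -c "
from h import *
print(job.job_done())"
```

```text
the job is handed in; nothing more can be done
None
```

The job is handed in: the lens stands about 8 mm from the ring's centre (limit 20 mm), the lever is back at its rest position with the tooth down in the notch, the jars have not moved, and the arm is clear.

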